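Put the seed potatoes under the propagator dome and turn the sign

TASK

Lift the clear dome off the propagator by its knob and set it upright on the bench, then tip the blue tray over the propagator so that its seed potatoes slide in, stand the tray flat on the bench again, and put every potato that lies astray in with the others. Then put the dome back squarely on the propagator's rim, and last of all spin the caddy half a turn so that its green sign face squarely faces the front of its stand (the edge with the white dot), where the orange one faced. Leave the pot, dibber and hand fork where they are.

Things in the scene. Friction and masses are not known exactly. Their poses are not given: they have to be found in the camera images.
- propagator: base of a small propagator: black open rectangular tub fixed to the bench, 200 mm (own x) by 170 mm (own y), 60 mm high; walls 14 mm thick, flat on top (the rim); inside 172 x 142 mm, floor 5 mm thick; origin at the centre of its underside on the bench, z up
- dome: clear plastic dome, loose, 0.22 kg, open below, 192 mm (own x) by 162 mm (own y), 65 mm high, walls 5 mm thick, green band round its lower edge. It starts with that edge on the tub's flat rim, its origin 60 mm above the tub's. Origin: centre of the lower edge. On the middle of its top stands a green round knob, 28 mm across, from 65 to 107 mm above the origin
- tray: blue plastic tray, loose, 0.2 kg, flat on the bench. Floor 150 mm (own x) by 136 mm (own y), 4 mm thick; walls 30 mm high at both y sides and +x; the -x end is open. At +x a flat grip plate, 70 mm wide (y), 14 mm thick, rises from the floor edge, leaning outward (to +x) 25 degrees from vertical, to 84 mm height. Origin: centre of its underside
- tray_grip (a point): middle of the grip plate's width and thickness, 24 mm short of its upper end, where it is free of the wall (tray frame: x 100 mm, z 62 mm); axes as the tray's
- tray_lip (a point): middle of the tray's open lip, on the floor's upper face (tray frame: x -75 mm, z 4 mm)
- potato1: stubby brown seed potato, loose, 55 g, 60 mm long, 40 mm across; it acts as a block 54 x 36 x 36 mm (long side its own x) and does not roll; origin at its centre, 18 mm above what it lies on. It starts in the tray. Two to four of potato1..4 are present.
- potato2: stubby brown seed potato, loose, 55 g, 60 mm long, 40 mm across; it acts as a block 54 x 36 x 36 mm (long side its own x) and does not roll; origin at its centre, 18 mm above what it lies on. It starts in the tray. Two to four of potato1..4 are present.
- potato3: stubby brown seed potato, loose, 55 g, 60 mm long, 40 mm across; it acts as a block 54 x 36 x 36 mm (long side its own x) and does not roll; origin at its centre, 18 mm above what it lies on. It starts in the tray. Two to four of potato1..4 are present.
- potato4: stubby brown seed potato, loose, 55 g, 60 mm long, 40 mm across; it acts as a block 54 x 36 x 36 mm (long side its own x) and does not roll; origin at its centre, 18 mm above what it lies on. It starts in the tray. Two to four of potato1..4 are present.
- stray1: stubby brown seed potato, loose, 55 g, 60 mm long, 40 mm across; it acts as a block 54 x 36 x 36 mm (long side its own x) and does not roll; origin at its centre, 18 mm above what it lies on. It starts on the bench, astray. One to three of stray1..3 are present.
- stray2: stubby brown seed potato, loose, 55 g, 60 mm long, 40 mm across; it acts as a block 54 x 36 x 36 mm (long side its own x) and does not roll; origin at its centre, 18 mm above what it lies on. It starts on the bench, astray. One to three of stray1..3 are present.
- stray3: stubby brown seed potato, loose, 55 g, 60 mm long, 40 mm across; it acts as a block 54 x 36 x 36 mm (long side its own x) and does not roll; origin at its centre, 18 mm above what it lies on. It starts on the bench, astray. One to three of stray1..3 are present.
- stand: grey rectangular foot of the rotating caddy, 100 mm (own x) by 140 mm (own y), 18 mm high, fixed to the bench; a white dot on top near its +x long edge marks its front; origin at the centre of its underside
- caddy (a joint): angle of the white turntable (r 60 mm) with the sign, about the stand's vertical centre line, rad, counterclockwise from above, stops at -3.6 and 3.6. At 0 the sign is parallel to the stand's long sides, orange face to the stand's front (+x); at +pi or -pi green faces the front. Starts within 0.25 of 0; light friction (0.03 Nm), stays where left
- sign_top (a point): middle of the upright sign panel's top edge, 160 mm above the bench, on the turning axis; panel 100 mm wide, 12 mm thick, orange on one face, green on the other, white disc on each; its upper 80 mm are free to grip from above (label pockets below); x axis: out of the orange face, y: along the width
- pot: grey stoneware pot, 110 mm across, 100 mm high, standing by, leave alone; origin at the centre of its underside
- dibber: yellow plastic dibber lying by, 140 mm long (own x), with a T handle 80 mm wide at its +x end, leave alone; origin near its middle, on the bench
- fork: stainless hand fork with a wooden grip, lying by, 260 mm long (own x), leave alone; origin near its middle, on the bench
There are look-alikes about, which are no part of the job. Leave any black or yellow look-alike of the potato4 alone.

How it is judged (in metres and radians):
On the way, in this order (a step that is already met when the one before it is completed fails the run):
1. the dome is off the propagator and set upright on the bench (height (world z) of dome below 0.01 m and angle between dome's own z axis and vertical below 0.06 rad and horizontal distance between dome and propagator above 0.15 m and contact force between the fingers and dome below 0.2 N), for 0.2 s.
2. the tray, with a potato still in it, is tipped (over 0.3 rad) with its lip above the propagator (angle between tray's own z axis and vertical above 0.3 rad and horizontal distance between tray_lip and propagator below 0.1 m and height (world z) of tray_lip above 0.03 m and ((x of potato1 in the frame of tray between -0.085 and 0.08 m and y of potato1 in the frame of tray between -0.065 and 0.065 m and z of potato1 in the frame of tray between 0 and 0.06 m) or (x of potato2 in the frame of tray between -0.085 and 0.08 m and y of potato2 in the frame of tray between -0.065 and 0.065 m and z of potato2 in the frame of tray between 0 and 0.06 m) or (x of potato3 in the frame of tray between -0.085 and 0.08 m and y of potato3 in the frame of tray between -0.065 and 0.065 m and z of potato3 in the frame of tray between 0 and 0.06 m) or (x of potato4 in the frame of tray between -0.085 and 0.08 m and y of potato4 in the frame of tray between -0.065 and 0.065 m and z of potato4 in the frame of tray between 0 and 0.06 m))), for 0.05 s.
3. every potato is in the propagator (x of potato1 in the frame of propagator between -0.085 and 0.085 m and y of potato1 in the frame of propagator between -0.07 and 0.07 m and z of potato1 in the frame of propagator between 0 and 0.09 m and x of potato2 in the frame of propagator between -0.085 and 0.085 m and y of potato2 in the frame of propagator between -0.07 and 0.07 m and z of potato2 in the frame of propagator between 0 and 0.09 m and x of potato3 in the frame of propagator between -0.085 and 0.085 m and y of potato3 in the frame of propagator between -0.07 and 0.07 m and z of potato3 in the frame of propagator between 0 and 0.09 m and x of potato4 in the frame of propagator between -0.085 and 0.085 m and y of potato4 in the frame of propagator between -0.07 and 0.07 m and z of potato4 in the frame of propagator between 0 and 0.09 m and x of stray1 in the frame of propagator between -0.085 and 0.085 m and y of stray1 in the frame of propagator between -0.07 and 0.07 m and z of stray1 in the frame of propagator between 0 and 0.09 m and x of stray2 in the frame of propagator between -0.085 and 0.085 m and y of stray2 in the frame of propagator between -0.07 and 0.07 m and z of stray2 in the frame of propagator between 0 and 0.09 m and x of stray3 in the frame of propagator between -0.085 and 0.085 m and y of stray3 in the frame of propagator between -0.07 and 0.07 m and z of stray3 in the frame of propagator between 0 and 0.09 m), for 0.2 s.
4. the dome is back on the propagator's rim and released (horizontal distance between dome and propagator below 0.012 m and angle between the x axis of dome and the x axis of propagator, either way round below 0.1 rad and z of dome in the frame of propagator between 0.054 and 0.066 m and angle between dome's own z axis and vertical below 0.05 rad and linear speed of dome below 0.02 m/s and contact force between the fingers and dome below 0.2 N), for 0.2 s.
5. the sign's green face faces the front of the stand ((value of joint caddy between 2.88 and 3.4 rad or value of joint caddy between -3.4 and -2.88 rad)), for 0.2 s.
At the end, for the whole second after the job is handed in: Every potato present lies inside the propagator tub; the dome rests level on its rim, within 12 mm of centred and 0.1 rad of square; the tray lies flat on the bench; the caddy is at rest with its green face to the stand's front within 0.26 rad (all of step 3 and horizontal distance between dome and propagator below 0.012 m and angle between the x axis of dome and the x axis of propagator, either way round below 0.1 rad and z of dome in the frame of propagator between 0.054 and 0.066 m and angle between dome's own z axis and vertical below 0.05 rad and linear speed of each of dome, tray below 0.02 m/s and (value of joint caddy between 2.88 and 3.4 rad or value of joint caddy between -3.4 and -2.88 rad) and height (world z) of tray below 0.008 m and angle between tray's own z axis and vertical below 0.06 rad and velocity of joint caddy between -0.05 and 0.05 rad/s); the robot touches nothing.
It fails at once if the pot is moved more than 40 mm or tipped (distance of pot from where it was at the start of the episode above 0.04 m or angle between pot's own z axis and vertical above 0.5 rad).
It fails at once if the dibber is moved more than 40 mm or tipped (distance of dibber from where it was at the start of the episode above 0.04 m or angle between dibber's own z axis and vertical above 0.5 rad).
It fails at once if the fork is moved more than 40 mm or tipped (distance of fork from where it was at the start of the episode above 0.04 m or angle between fork's own z axis and vertical above 0.5 rad).
It fails at once if the dome is tipped over (more than 0.8 rad) (angle between dome's own z axis and vertical above 0.8 rad).
Of potato1, potato2, potato3, potato4 only 2 to 4 are there at a start; the rules pass over those that are not, and their reading is None.
Of stray1, stray2, stray3 only 1 to 3 are there at a start; the rules pass over those that are not, and their reading is None.
At some moment in a run one of stray1, stray2, stray3, dome may be knocked a few centimetres aside while the robot is not near it.
It also fails if it takes over 210 s, if anything falls off the work surface, if the arm or the gripper's body presses on something with over 40 N, if the wrist force passes 120 N, or if a joint passes its speed limit or range.

ROBOT

A 6-joint arm with a two-finger parallel gripper is mounted at the origin on the work surface. World frame = base frame: x ahead of the robot, y to its left, z up, the work surface at z = 0. Lengths are in mm, angles in rad, forces in N, time in s.
With the tool pointing down it reaches from about 325 to 875 mm from the base axis. Payload 4.4 kg.
Tool frame: the origin (TCP) lies on the centre line of the jaws, within the pads' length; the fingertips stand ahead of it and the grasp point (between the pads) lies 6 mm ahead of it (ctrl.tcp_to_tips is the z of the fingertips in the tool frame, in mm); z points along the fingers, y is the direction in which the jaws open and shut (so a half turn about z gives the same grasp; the last joint's range is limited). The gripper opens to 85 mm and grips with 20 to 120 N. Pads are 22 mm wide; open, the fingers measure 114 mm over their backs; the gripper's body (76 mm by 85 mm) begins 54 mm behind the grasp point. The pads swing forward as they close: fully open they stand 13 mm farther back than shut.
Start: joints at [-0.15, 0.207, 1.542, -0, 1.393, -0.15], TCP at [575.002, -0.012, 256.282] pointing down, gripper open.
Joint ranges: [-2.73, 2.73], [-0.86, 2.22], [0.23, 2.46], [-1.11, 4.25], [0.08, 2.63], [-2.82, 2.82]. Speed limits (rad/s): [2.79, 2.79, 3.14, 3.14, 3.14, 3.14].

INTERFACE

Orientations are given as a 3x3 rotation matrix whose columns are the frame's x, y, z axes.
In Python, from plant import ctrl, sensors, optics gives the robot as it stands. Calls block until the motion is done:
- ctrl.move_ptp(position, orientation): joint-space move of the TCP to a pose.
- ctrl.move_l(position, rot=None, vel=150, threshold=None): straight line of the TCP; rot=None keeps the orientation; vel is the mean speed in mm/s. With threshold (N) it stops when the force on the tool has changed by that much, and returns True; else False.
- ctrl.set_joints(angles): joint-space move.
- ctrl.gripper_to(opening, force=None): finger opening in mm; force is the grip in N (None keeps the last); returns when the fingers have stopped.
- ctrl.hold(seconds).
- ctrl.solve_ik(position, orientation): joint angles nearest the present ones, or None.
- sensors.read_state(): the state.
- optics.grab_frame(name): name is "scene" or "side" or "wrist"; returns (picture, depth): 400x640x3 uint8, red, green, blue; 400x640 float32, mm along the optical axis (not along the pixel's ray), 0 where there is no reading.
- optics.camera_params(name): a dict with "mtx" (3x3 intrinsics, pixels), "R" (3x3) and "t" (3): a world point X has camera coordinates R X + t; the wrist camera has in their place "T_tool_cam" (4x4, takes a point from camera to tool coordinates, whose origin is the TCP and whose axes are the flange's). Camera axes: x right, y down, z forward; pixel columns grow to the right and rows downward; lengths in mm; the calibration is good to about 2 mm. A picture is of the moment at which its call begins: read the wrist's pose just before it. camera_params takes no time and is no camera call.
A pose or a line that the arm cannot do raises ctrl.MotionError and nothing moves.
- ctrl.finish_job(): hands the job in, once; it reports no verdict.
The state is a dict: "t": time; "q": joint angles; "qvel": joint speeds; "tau": joint torques, N m; "eef_pos": TCP position; "eef_rot": TCP orientation; "force": force on the tool from outside, world axes, zero at the start; "wrist_torque": the same for the moment, N m; "grip_width": finger opening in mm.
Only numpy, scipy, OpenCV 4.12 (cv2) and the standard library are available. Lean on these libraries where they do the work, as an engineer would, in place of code of your own. Each camera call takes 0.05 s, during which the arm holds its last target.

## Working session

There is one attempt and no reset: what is moved stays moved. The work goes in short steps, each a Python script; the robot and the scene stay as the last script left them, time stands still between calls to the robot, and variables do not carry over. Pictures are saved under pics/ and viewed, and the job is handed in when it is done.

```bash
ls; mkdir -p pics; cat > h.py <<'E'
import numpy as np, cv2
from plant import ctrl, sensors, optics
def save(n,im): cv2.imwrite('pics/'+n+'.png',cv2.cvtColor(im,cv2.COLOR_RGB2BGR))
def cloud(name,depth,st=None):
    p=optics.camera_params(name); K=p['mtx']
    v,u=np.mgrid[:400,:640]
    c=np.stack([(u-K[0,2])/K[0,0]*depth,(v-K[1,2])/K[1,1]*depth,depth],-1).astype(float)
    if name=='wrist':
        T=p['T_tool_cam']; c=c@T[:3,:3].T+T[:3,3]
        return c@np.array(st['eef_rot']).T+np.array(st['eef_pos'])
    return (c-p['t'])@p['R']
def down(yaw):  # tool z down, jaw (y) direction at angle yaw
    y=np.array([np.cos(yaw),np.sin(yaw),0]); z=np.array([0,0,-1.]); x=np.cross(y,z)
    return np.stack([x,y,z],1)
E
python3 - <<'E'
from h import *
for n in ('scene','side','wrist'):
    st=sensors.read_state(); a,d=optics.grab_frame(n); save(n+'0',a); np.save(f'pics/{n}0.npy',d); np.save(f'pics/{n}0rgb.npy',a)
    p=optics.camera_params(n); print(n,p)
print(st, ctrl.tcp_to_tips)
E
```

```text
pics
scene {'mtx': array([[369.19871669,   0.        , 321.27470533],
       [  0.        , 369.19871669, 203.08608205],
       [  0.        ,   0.        ,   1.        ]]), 'R': array([[-0.78134858,  0.62397288,  0.01233886],
       [ 0.3663457 ,  0.47457063, -0.80035839],
       [-0.50525759, -0.6208386 , -0.59939486]]), 't': array([ 410.26416224,  -90.96124864, 1342.37594635])}
side {'mtx': array([[427.35150557,   0.        , 322.44456482],
       [  0.        , 427.35150557, 204.12731038],
       [  0.        ,   0.        ,   1.        ]]), 'R': array([[ 0.93921234, -0.34242741, -0.02497301],
       [-0.1931939 , -0.46696174, -0.86291532],
       [ 0.28382442,  0.81528535, -0.50473112]]), 't': array([-490.40307316,  223.63123706, 1077.50660824])}
wrist {'mtx': array([[306.59826621,   0.        , 320.29124674],
       [  0.        , 306.59826621, 203.43535987],
       [  0.        ,   0.        ,   1.        ]]), 'T_tool_cam': array([[ 3.41640625e-04, -9.52881478e-01, -3.03342666e-01,
         7.88043346e+01],
       [ 9.99999930e-01,  3.71029291e-04, -3.92504545e-05,
        -6.
[... 264 characters left out ...]
98487740e-05,
        1.39353663e+00, -1.50510786e-01]), 'qvel': array([-0.00269892, -0.00145069, -0.0039396 , -0.00273801,  0.00125987,
       -0.00206407]), 'tau': array([-6.50861111e-04, -3.84093010e+01, -2.92548752e+01, -2.51638894e-04,
        4.84987657e-03,  7.72491080e-05]), 'eef_pos': array([5.74334972e+02, 8.51909389e-02, 2.55184683e+02]), 'eef_rot': array([[-1.64195272e-05,  9.99997631e-01, -2.17652409e-03],
       [ 9.99999952e-01,  1.70949338e-05,  3.10296068e-04],
       [ 3.10332541e-04, -2.17651889e-03, -9.99997583e-01]]), 'force': array([0.44298297, 0.41961362, 0.55890473]), 'wrist_torque': array([-0.02421633, -0.05374118, -0.00225178]), 'grip_width': 85.02225753205283} 25.0
```

View pics/scene0.png

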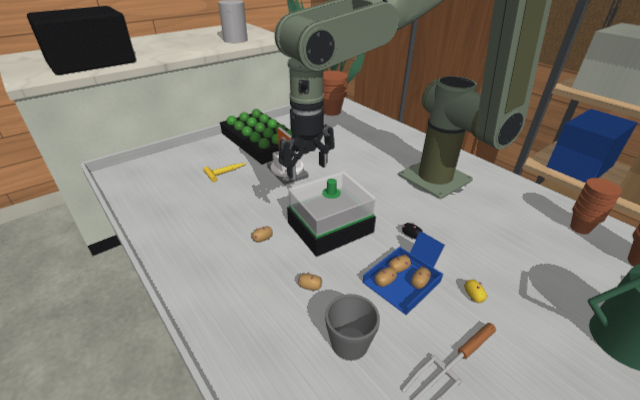

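View pics/side0.png

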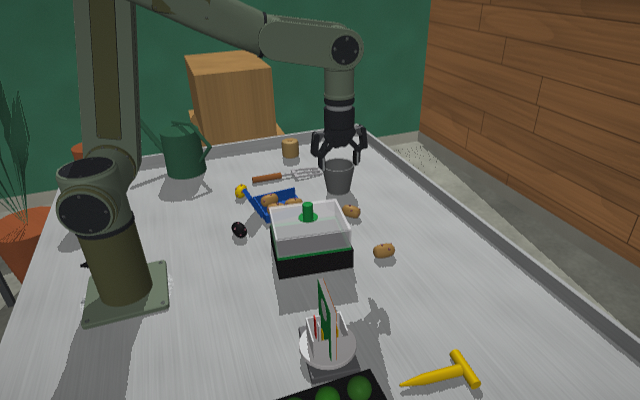

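View pics/wrist0.png

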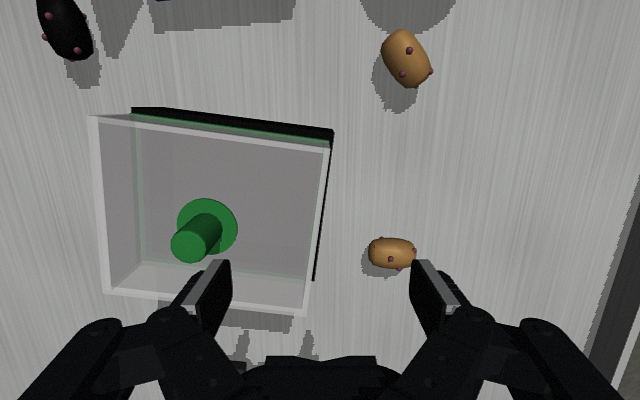

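The side view shows dome and tub (311,240), knob (307,212), tray (275,200) holding potatoes, and strays at (384,250) and (352,211). The caddy is at (326,330). Potato look-alikes: black (239,230), yellow (240,190). In the scene view, the potatoes in the tray are near (386,276), (401,263), (421,277) and the strays at (262,234), (310,282). Black (412,231) and yellow (476,291) are excluded. Next I check in a crop and measure.

```bash
python3 - <<'E'
from h import *
S=np.load('pics/scene0rgb.npy'); D=np.load('pics/scene0.npy')
S2=np.load('pics/side0rgb.npy'); D2=np.load('pics/side0.npy')
a=cv2.resize(S[170:370,220:500],None,fx=2.8,fy=2.8,interpolation=cv2.INTER_CUBIC); save('crop_scene',a)
a=cv2.resize(S2[180:400,220:500],None,fx=2.7,fy=2.7,interpolation=cv2.INTER_CUBIC); save('crop_side',a)
for n,I,Dd in (('scene',S,D),('side',S2,D2)):
    P=cloud(n,Dd); h=cv2.cvtColor(I,cv2.COLOR_RGB2HSV); H,s,V=[h[...,i].astype(int) for i in range(3)]
    onb=(Dd>0)&(P[...,2]>-15)&(P[...,2]<220)&(P[...,0]>150)&(P[...,0]<1000)&(abs(P[...,1])<600)
    ms={'brown':(H>8)&(H<20)&(s>90)&(V>70),'yellow':(H>20)&(H<33)&(s>150),'blue':(H>105)&(H<125)&(s>150),'green':(H>50)&(H<85)&(s>100),'black':(V<45),'orange':((H<8)|(H>170))&(s>150)}
    for k,m in ms.items():
        m=(m&onb).astype(np.uint8); m=cv2.morphologyEx(m,cv2.MORPH_OPEN,np.ones((2,2)))
        N,L,st,c=cv2.connectedComponentsWithStats(m)
        for i in range(1,N):
            if st[i,4]<40: continue
            q=P[L==i]; print(n,k,st[i,4],c[i].round(),'mean',q.mean(0).round(),'lo',np.percentile(q,3,0).round(),'hi',np.percentile(q,97,0).round())
E
```

```text
scene brown 66 [283. 136.] mean [ 434. -322.  171.] lo [ 403. -396.  126.] hi [638.  -3. 348.]
scene brown 208 [263. 235.] mean [670. -82.  33.] lo [ 639. -101.    9.] hi [691. -80.  39.]
scene brown 493 [393. 271.] mean [483. 237.  33.] lo [425. 219.  17.] hi [532. 251.  42.]
scene brown 253 [421. 279.] mean [449. 299.  36.] lo [419. 281.   7.] hi [465. 310.  42.]
scene brown 284 [311. 282.] mean [668. 137.  31.] lo [645. 113.  12.] hi [686. 152.  39.]
scene brown 473 [478. 341.] mean [477. 479.  20.] lo [422. 469.   1.] hi [527. 487.  26.]
scene yellow 213 [220. 172.] mean [ 606. -474.   22.] lo [ 526. -520.    3.] hi [ 648. -457.   23.]
scene yellow 307 [476. 292.] mean [373. 404.  31.] lo [352. 379.  13.] hi [384. 425.  38.]
scene blue 2576 [409. 275.] mean [452. 265.  26.] lo [366. 192.   2.] hi [540. 329.  83.]
scene green 325 [265. 139.] mean [ 389. -521.   66.] lo [ 340. -564.   50.] hi [ 428. -478.   81.]
scene green 214 [332. 190.] mean [481.  -9. 145.] lo [456. -27. 126.] hi [495.   3. 168.]
scene green 147 [345. 227.] mean [489.  60.  62.] lo [396.  47.  59.] hi [577.  73
[... 1166 characters left out ...]
8. 124.] hi [499.  -6. 168.]
side green 223 [314. 255.] mean [ 464. -104.   61.] lo [ 376. -116.   56.] hi [557. -91.  65.]
side green 358 [326. 319.] mean [ 395. -374.  116.] lo [ 392. -407.   58.] hi [ 402. -322.  161.]
side green 486 [360. 389.] mean [ 407. -511.   76.] lo [ 390. -522.   50.] hi [ 429. -492.   82.]
side green 256 [328. 394.] mean [ 350. -507.   84.] lo [ 332. -514.   51.] hi [ 374. -489.   83.]
side black 145 [240. 231.] mean [312. 135.  25.] lo [296. 122.   2.] hi [328. 157.  37.]
side black 1369 [314. 264.] mean [ 461. -105.   32.] lo [ 372. -117.    1.] hi [561. -65.  58.]
side black 888 [344. 388.] mean [ 387. -487.   56.] lo [ 294. -523.   48.] hi [ 449. -464.   76.]
```

View pics/crop_scene.png

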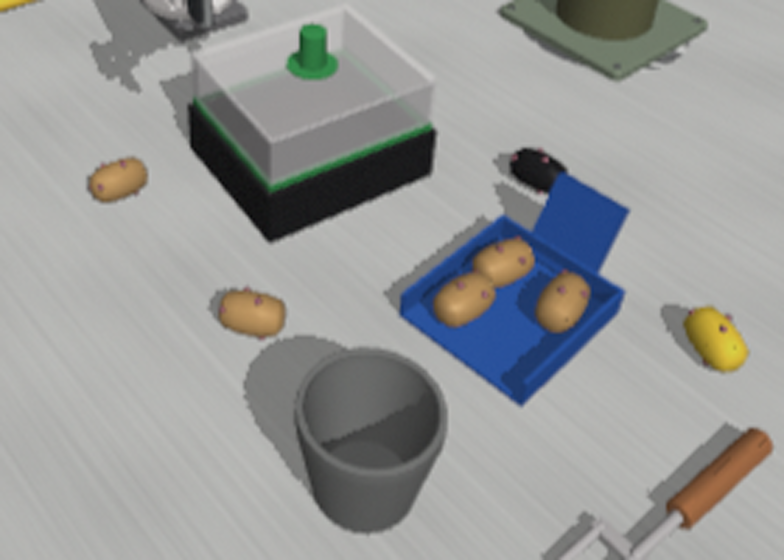

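View pics/crop_side.png

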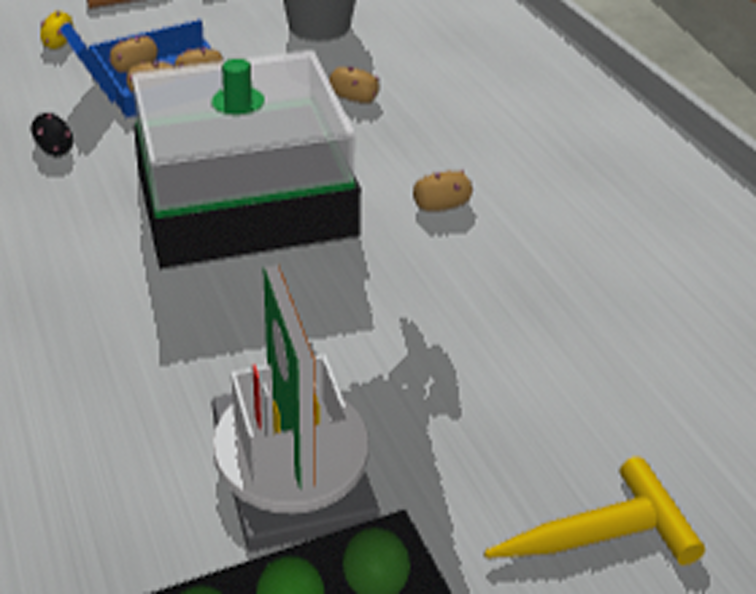

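```bash
cat >> h.py <<'E'
def look(tag,pos,yaw=0):
    ctrl.move_ptp(pos,down(yaw)); ctrl.hold(0.3)
    st=sensors.read_state(); a,d=optics.grab_frame('wrist'); save(tag,a); np.save(f'pics/{tag}.npy',d); np.save(f'pics/{tag}rgb.npy',a)
    P=cloud('wrist',d,st); np.save(f'pics/{tag}P.npy',P); print(tag,st['t'],st['eef_pos'].round(1)); return a,P
E
python3 - <<'E'
from h import *
look('w_tray',[470,200,350])
look('w_caddy',[480,-330,340])
look('w_dome',[480,-60,340])
E
```

```text
w_tray 1.4167 [470.4 199.1 349.3]
w_caddy 3.6833 [ 480.3 -329.5  340.1]
w_dome 5.0833 [480.2 -60.9 339.8]
```

View pics/w_tray.png

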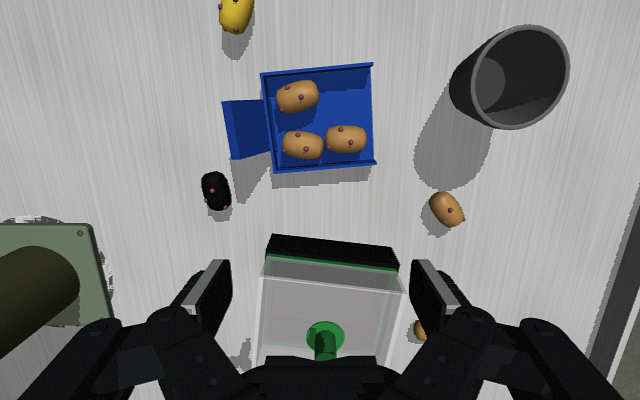

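View pics/w_caddy.png

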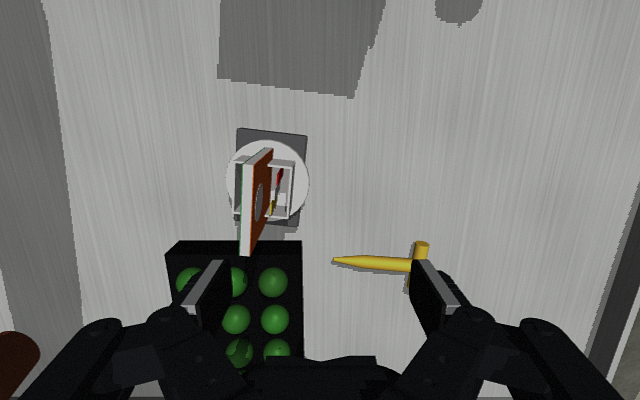

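View pics/w_dome.png

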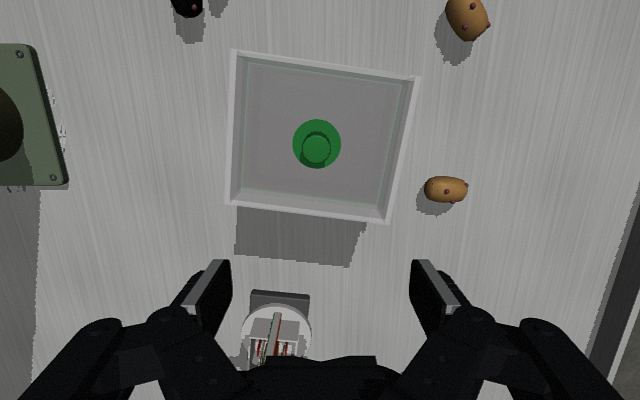

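Three potatoes are in the tray and there are two strays, (447,208) and (421,330) in w_tray. The sign's orange face points to the right, which is +x. The knob is at (316,147) in w_dome. Now measuring.

```bash
cat > meas.py <<'E'
from h import *
def masks(I):
    h=cv2.cvtColor(I,cv2.COLOR_RGB2HSV); H,s,V=[h[...,i].astype(int) for i in range(3)]
    return {'brown':(H>8)&(H<20)&(s>90)&(V>70),'blue':(H>105)&(H<125)&(s>120),'green':(H>50)&(H<85)&(s>100),'black':(V<45),'orange':((H<8)|(H>172))&(s>150),'white':(s<25)&(V>140),'grey':(s<30)&(V<120)&(V>40)}
def rect(q):
    r=cv2.minAreaRect(q[:,:2].astype(np.float32)); return np.round(r[0],1),np.round(r[1],1),round(r[2],1)
E
python3 - <<'E'
from meas import *
# dome
I=np.load('pics/w_domergb.npy');P=np.load('pics/w_domeP.npy');m=masks(I)
k=m['green']&(P[...,2]>155)&(P[...,2]<180)
print('knob top',k.sum(),np.median(P[k],0).round(1),rect(P[k]))
z=(P[...,2]>118)&(P[...,2]<132)&(P[...,0]>350)&(P[...,0]<620)&(P[...,1]>-160)&(P[...,1]<120)
print('dome top',z.sum(),np.median(P[z],0).round(1),rect(P[z]))
S=np.load('pics/scene0rgb.npy');PS=cloud('scene',np.load('pics/scene0.npy'))
S2=np.load('pics/side0rgb.npy');PS2=cloud('side',np.load('pics/side0.npy'))
for n,I_,P_ in(('scene',S,PS),('side',S2,PS2)):
    b=masks(I_)['black']&(P_[...,2]>5)&(P_[...,2]<56)&(P_[...,0]>360)&(P_[...,0]<620)&(abs(P_[...,1])<150)
    print(n,'tub walls',rect(P_[b]))
# tray
I=np.load('pics/w_trayrgb.npy');P=np.load('pics/w_trayP.npy');m=masks(I)
b=m['blue']&(P[...,2]>-5)&(P[...,2]<95)&(P[...,0]<620)
for lo,hi in((-5,10),(25,36),(40,95)):
    q=P[b&(P[...,2]>lo)&(P[...,2]<hi)]; print('tray',lo,hi,len(q),np.median(q,0).round(1),rect(q))
br=m['brown'].astype(np.uint8); N,L,st,c=cv2.connectedComponentsWithStats(br)
for i in range(1,N):
    if st[i,4]>60:
        q=P[L==i]; print('potato',c[i].round(),np.percentile(q,98,0)[2].round(),rect(q[q[:,2]>q[:,2].max()-22]))
I=np.load('pics/w_caddyrgb.npy');P=np.load('pics/w_caddyP.npy');m=masks(I)
t=(P[...,2]>153)&(P[...,2]<168)&(P[...,1]<-250)&(P[...,1]>-480)&(P[...,0]>300)&(P[...,0]<500); print('sign top',t.sum(),np.median(P[t],0).round(1),rect(P[t]))
s=(P[...,2]>12)&(P[...,2]<24)&m['grey']&(P[...,1]<-250)&(P[...,1]>-480)&(P[...,0]>300)&(P[...,0]<500);print('stand',s.sum(),np.median(P[s],0).round(1),rect(P[s]))
w=(P[...,2]>24)&(P[...,2]<40)&(P[...,1]<-250)&(P[...,1]>-480)&(P[...,0]>300)&(P[...,0]<500);print('table',w.sum(),np.median(P[w],0).round(1),rect(P[w]))
E
```

```text
knob top 675 [475.4 -20.  166.7] (array([475.4, -20.9]), array([27.1, 26.7]), 88.5)
dome top 26898 [474.3 -10.4 125. ] (array([475.3, -21.1]), array([162.5, 192.6]), 82.3)
scene tub walls (array([526.2,  25.4]), array([129.9, 256.6]), 42.2)
side tub walls (array([432.8, -70.7]), array([123.3, 252.8]), 44.9)
tray -5 10 5990 [482.1 269.2   4. ] (array([449.8, 178.5]), array([224. , 290.2]), 9.5)
tray 25 36 1335 [412.6 258.1  29.8] (array([428.1, 177.9]), array([262.6, 290.8]), 8.8)
tray 40 95 1950 [372.4 251.2  73.1] (array([429.7, 134.3]), array([129.2, 325.4]), 40.8)
potato [297.  96.] 42.0 (array([470., 278.]), array([0., 0.]), 0.0)
potato [346. 139.] 42.0 (array([470., 278.]), array([0., 0.]), 0.0)
potato [303. 145.] 42.0 (array([470., 278.]), array([0., 0.]), 0.0)
potato [447. 209.] 38.0 (array([470., 278.]), array([0., 0.]), 0.0)
potato [420. 332.] 361.0 (array([470., 278.]), array([0., 0.]), 0.0)
sign top 1210 [ 404.1 -351.4  159.8] (array([ 403.2, -354.9]), array([100.4,  12.7]), 83.7)
stand 1254 [ 421.1 -298.    17.8] (array([ 405.7, -369.6]), array([169.5, 106.1]), 83.9)
table 2684 [ 422.4 -350.4   30.1] (array([ 386.6, -381.7]), array([177.3, 151.1]), 82.3)
```

```bash
python3 - <<'E'
from meas import *
I=np.load('pics/w_trayrgb.npy');P=np.load('pics/w_trayP.npy');m=masks(I)
b=m['blue']&(P[...,0]>330)&(P[...,0]<570)&(P[...,1]>160)&(P[...,1]<360)
def cc(mk,mn=40):
    N,L,st,c=cv2.connectedComponentsWithStats(mk.astype(np.uint8)); return [(L==i) for i in range(1,N) if st[i,4]>mn]
for lo,hi in((-5,10),(27,33),(40,95),(76,95)):
    mk=b&(P[...,2]>lo)&(P[...,2]<hi); q=P[mk]; print('tray',lo,hi,len(q),np.median(q,0).round(1),rect(q), q.max(0).round(),q.min(0).round())
for c in cc(m['brown'],100):
    q=P[c]; top=np.percentile(q[:,2],90); q=q[(q[:,2]>top-18)&(q[:,2]<top+8)]; print('potato',top.round(),rect(q))
I=np.load('pics/w_caddyrgb.npy');P=np.load('pics/w_caddyP.npy');
roi=(P[...,1]<-270)&(P[...,1]>-450)&(P[...,0]>320)&(P[...,0]<480)
s=(P[...,2]>14)&(P[...,2]<22)&roi
for c in cc(s,30): print('stand',c.sum(),np.median(I[c],0),rect(P[c]),np.argwhere(c).mean(0))
a=cv2.resize(I[110:270,200:340],None,fx=4,fy=4,interpolation=cv2.INTER_CUBIC); save('crop_caddy',a[:600])
E
```

```text
tray -5 10 5971 [482.1 269.3   4. ] (array([436.7, 251.1]), array([216.5, 137.5]), 5.0) [549. 329.  10.] [333. 178.  -1.]
tray 27 33 1143 [421.7 263.3  29.8] (array([467. , 258.4]), array([153.4, 135.8]), 5.1) [549. 332.  33.] [388. 185.  27.]
tray 40 95 1938 [372.3 251.5  73.3] (array([371.2, 250. ]), array([35.2, 69.6]), 5.0) [390. 285.  88.] [351. 214.  40.]
tray 76 95 875 [364.3 251.   83. ] (array([363.1, 249.3]), array([19. , 69.6]), 5.4) [374. 283.  88.] [351. 214.  76.]
potato 41.0 (array([437.9, 290.8]), array([57.4, 36.5]), 15.7)
potato 41.0 (array([503.9, 233.1]), array([35.9, 55.8]), 89.9)
potato 41.0 (array([444.1, 225.3]), array([36.3, 56.9]), 80.6)
potato 37.0 (array([661.6, 128.5]), array([35.2, 53.7]), 38.9)
potato 35.0 (array([642.4, -98.8]), array([14.8, 32.5]), 2.1)
stand 943 [77. 77. 79.] (array([ 409.8, -301.8]), array([ 36.4, 100.2]), 81.2) [139.41781548 272.04241782]
stand 264 [59.  57.5 58. ] (array([ 426.5, -421.1]), array([56.4, 25.5]), 23.0) [220.36742424 287.53030303]
stand 41 [56. 58. 56.] (array([ 351.8, -412.8]), array([11. ,  8.2]), 83.8) [216.92682927 236.56097561]
```

View pics/crop_caddy.png

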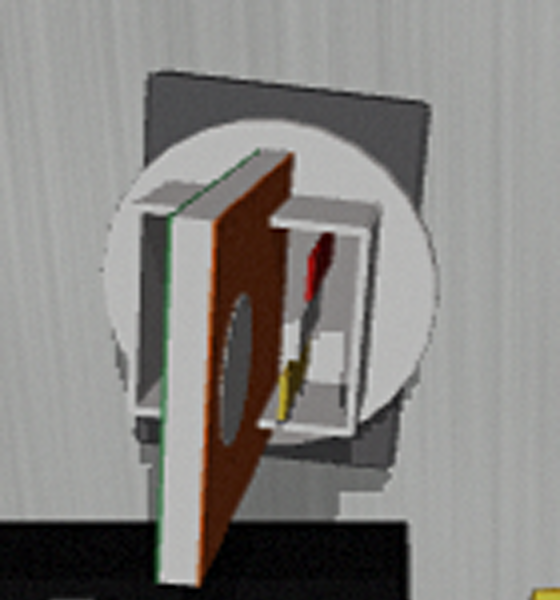

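```bash
cat >> h.py <<'E'
TUB=np.array([475.3,-21.0,0]); TY=np.deg2rad(-7.7)
TRAY=np.array([468.7,258.5,0]); TRY=np.deg2rad(185.0)
s25,c25=np.sin(np.deg2rad(25)),np.cos(np.deg2rad(25))
def Rz(a): return np.array([[np.cos(a),-np.sin(a),0],[np.sin(a),np.cos(a),0],[0,0,1.]])
def Rtray(yaw,tilt):  # tilt>0: -x end (lip) goes down
    # rotate about tray y so that -x -> down : R_y(+)maps x->(c,0,-s); want x->(c,0,+s) => R_y(-tilt)
    c,s=np.cos(tilt),np.sin(tilt)
    return Rz(yaw)@np.array([[c,0,-s],[0,1,0],[s,0,c]])
def tool_for_tray(lip,yaw,tilt,sg=1,back=0):
    R=Rtray(yaw,tilt); zt=np.array([-s25,0,-c25]); yt=sg*np.array([c25,0,-s25]); xt=np.cross(yt,zt)
    Rt=R@np.stack([xt,yt,zt],1)
    g=np.array(lip)+R@(np.array([100,0,62.])-np.array([-75,0,4.]))
    return g-Rt[:,2]*(6+back),Rt
E
python3 - <<'E'
from h import *
lip0=TRAY+Rz(TRY)@np.array([-75,0,4])
print(lip0)
for sg in (1,-1):
    for b in (0,60):
        p,R=tool_for_tray(lip0,TRY,0,sg,b); q=ctrl.solve_ik(p,R); print(sg,'grip',b,p.round(),None if q is None else q.round(2))
    for lz in (0,100,150):
        p,R=tool_for_tray(lip0+[0,0,lz],TRY,0,sg); q=ctrl.solve_ik(p,R); print(sg,'lift',lz,None if q is None else q.round(2))
    for tw in (0,-20,20,-40,40):
      yaw=TY+np.pi/2+np.deg2rad(tw)
      for th in (0,25,45,60,70):
        d=np.array([np.cos(yaw),np.sin(yaw),0])
        lip=TUB+d*40+[0,0,75]
        p,R=tool_for_tray(lip,yaw,np.deg2rad(th),sg); q=ctrl.solve_ik(p,R); print(sg,tw,th,p.round(),None if q is None else q.round(2))
    
for yw in np.deg2rad([0,45,90,135,180,225,270]):
    q=ctrl.solve_ik([475.3,-21,156],down(yw)); q2=ctrl.solve_ik([403.2,-354.9,160],down(yw)); print(yw.round(2),None if q is None else q.round(2),None if q2 is None else q2.round(2))
E
```

```text
[543.41460236 265.03668071   4.        ]
1 grip 0 [367. 250.  67.] [ 0.52  0.05  2.26 -0.41  0.46 -2.38]
1 grip 60 [341. 247. 122.] [ 0.55 -0.13  2.27 -0.33  0.63 -2.45]
1 lift 0 [ 0.52  0.05  2.26 -0.41  0.46 -2.38]
1 lift 100 [ 0.52 -0.18  2.19 -0.26  0.74 -2.55]
1 lift 150 [ 0.52 -0.26  2.14 -0.23  0.88 -2.6 ]
1 0 0 [504. 195. 138.] [ 0.4   0.43  1.57 -0.38  1.39 -0.92]
1 0 25 [499. 152. 208.] [ 0.13  0.14  1.73 -0.    1.28 -1.31]
1 0 45 [491.  99. 245.] [-0.18  0.02  1.8   0.36  1.34 -1.7 ]
1 0 60 [485.  52. 260.] [-0.42  0.04  1.83  0.58  1.48 -1.98]
1 0 70 [481.  20. 264.] [-0.56  0.11  1.83  0.7   1.59 -2.13]
1 -20 0 [576. 172. 138.] [ 0.29  0.58  1.34 -0.31  1.54 -0.74]
1 -20 25 [556. 133. 208.] [ 0.08  0.24  1.6  -0.    1.3  -1.  ]
1 -20 45 [531.  86. 245.] [-0.18  0.04  1.79  0.35  1.23 -1.38]
1 -20 60 [510.  44. 260.] [-0.43 -0.03  1.9   0.64  1.29 -1.71]
1 -20 70 [494.  15. 264.] [-0.6  -0.02  1.96  0.8   1.39 -1.91]
1 20 0 [429. 192. 138.] [ 0.49  0.24  1.83 -0.45  1.23 -1.11]
1 20 25 [438. 149. 208.] [ 0.14  0.01  1.86 -0.    1.27 -1.64]
1 20 45 [450.  97. 245.] [-0.18 
[... 2468 characters left out ...]
8  1.11]
-1 40 45 [411.  81. 245.] [-0.19 -0.01  1.84  0.25  1.56  0.78]
-1 40 60 [436.  41. 260.] [-0.35  0.17  1.69  0.37  1.77  0.64]
-1 40 70 [453.  14. 264.] [-0.42  0.3   1.59  0.43  1.91  0.59]
0.0 [-0.23  0.11  1.88 -0.    1.15 -0.23] [-0.88  0.23  1.73 -0.    1.19 -0.88]
0.79 [-0.23  0.11  1.88 -0.    1.15 -1.01] [-0.88  0.23  1.73 -0.    1.19 -1.67]
1.57 [-0.23  0.11  1.88 -0.    1.15 -1.8 ] [-0.88  0.23  1.73 -0.    1.19 -2.45]
2.36 [-0.23  0.11  1.88 -0.    1.15 -2.58] None
3.14 None [-0.88  0.23  1.73 -0.    1.19  2.26]
3.93 [-0.23  0.11  1.88 -0.    1.15  2.13] [-0.88  0.23  1.73 -0.    1.19  1.47]
4.71 [-0.23  0.11  1.88 -0.    1.15  1.34] [-0.88  0.23  1.73 -0.    1.19  0.69]
```

```bash
python3 - <<'E'
from h import *
R=down(0)
ctrl.move_ptp([475.3,-21,220],R); ctrl.gripper_to(70)
ctrl.move_l([475.3,-21,158],R,80)
ctrl.gripper_to(20,35); print(sensors.read_state()['grip_width'])
a0=sensors.read_state()['eef_pos']; print(a0)
ctrl.move_l([475.3,-21,270],R,80)
ctrl.hold(.3); s=sensors.read_state(); print(s['force'],s['grip_width'])
ctrl.move_l([650,-280,270],R,150)
ctrl.move_l([650,-280,115],R,100)
print(ctrl.move_l([650,-280,94],R,25,threshold=3)); s=sensors.read_state(); print(s['eef_pos'],s['t'])
I,d=optics.grab_frame('side'); save('side1',I)
E
```

```text
26.9940637693968
[475.85543259 -21.11138958 158.62475959]
[ 7.80172190e-04 -6.53582428e-01 -2.09777175e+00] 26.825952704327964
True
[ 649.73194106 -279.89041093   98.71460483] 13.825
```

View pics/side1.png

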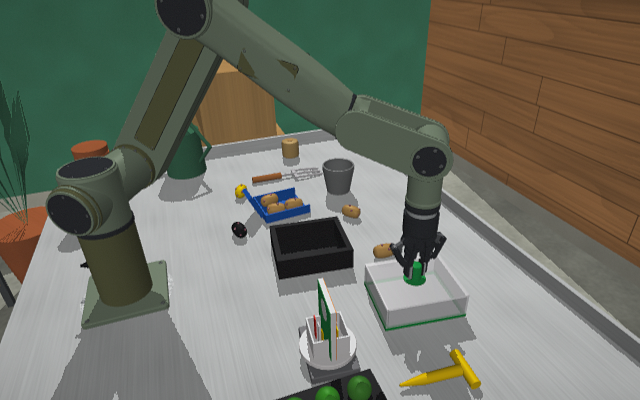

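The dome now stands on the bench at (415,300) and the tub is open at (311,247). Next I release it and measure the rim, tray and strays.

```bash
python3 - <<'E'
from meas import *
s=sensors.read_state()['eef_pos']
ctrl.gripper_to(60); ctrl.hold(.4); ctrl.move_l([s[0],s[1],200],down(0),120)
I,P=look('w_tub',[480,-40,340])
print(P[...,2][np.isfinite(P[...,2])].min())
z=(P[...,2]>54)&(P[...,2]<66)&(P[...,0]>340)&(P[...,0]<620)&(P[...,1]>-160)&(P[...,1]<120)
print('rim',z.sum(),np.median(P[z],0).round(1),rect(P[z]))
I,P=look('w_tray2',[470,180,350]); m=masks(I)
b=m['blue']&(P[...,0]>340)&(P[...,0]<570)&(P[...,1]>170)&(P[...,1]<360)
for lo,hi in((27,33),(76,95)):
    q=P[b&(P[...,2]>lo)&(P[...,2]<hi)]; print('tray',lo,hi,rect(q))
E
```

```text
w_tub 17.2333 [480.3 -40.5 339.5]
-758.770876557558
rim 6242 [475.4  -0.5  59.9] (array([477.3, -18.7]), array([170.6, 200.4]), 82.9)
w_tray2 18.4667 [470.4 178.9 349.9]
tray 27 33 (array([466.6, 258.5]), array([154.2, 135.9]), 5.0)
tray 76 95 (array([362.8, 249.4]), array([18.4, 69.5]), 5.1)
```

View pics/w_tub.png

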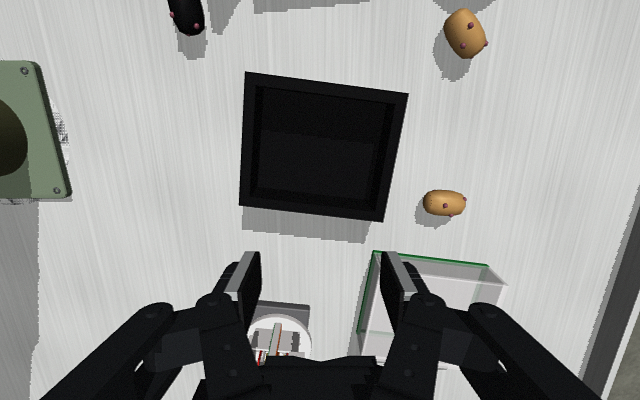

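```bash
sed -i 's/^TUB=.*/TUB=np.array([476.6,-19.6,0]); TY=np.deg2rad(-7.3)/; s/^TRAY=.*/TRAY=np.array([468.5,258.5,0]); TRY=np.deg2rad(185.0)/' h.py
cat >> h.py <<'E'
LIP0=TRAY+Rz(TRY)@np.array([-75,0,4])
E
python3 - <<'E'
from h import *
SG=-1
ctrl.gripper_to(55)
p,R=tool_for_tray(LIP0,TRY,0,SG,100); ctrl.move_ptp(p,R)
p,R=tool_for_tray(LIP0,TRY,0,SG,0); print(ctrl.move_l(p,R,70,threshold=8))
ctrl.gripper_to(5,80); s=sensors.read_state(); print(s['grip_width'],s['eef_pos'],p)
p,R=tool_for_tray(LIP0+[0,0,40],TRY,0,SG); ctrl.move_l(p,R,60); ctrl.hold(.3)
s=sensors.read_state(); print(s['force'],s['grip_width'],s['t'])
for n in('side','scene'):
    I,d=optics.grab_frame(n); save(n+'2',I)
E
```

```text
False
13.31867441141503 [367.08713627 249.95435445  68.17292635] [366.35446976 249.56342407  67.43784672]
[-0.2410724   0.51331892 -3.56459138] 13.295425605653955 22.8583
```

View pics/scene2.png

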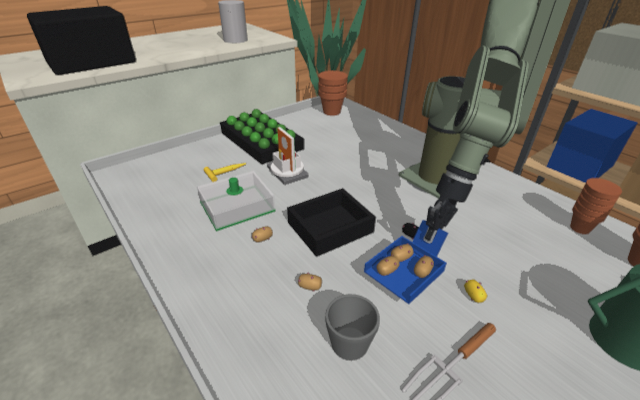

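The tray is gripped at (432,236) and hangs level at (405,268) with its three potatoes. Next I carry it to the tub and tip it.

```bash
python3 - <<'E'
from h import *
SG=-1
yaw=TY+np.pi/2; d=np.array([np.cos(yaw),np.sin(yaw),0])
p,R=tool_for_tray(LIP0+[0,0,140],TRY,0,SG); ctrl.move_l(p,R,100)
p,R=tool_for_tray(TUB+d*90+[0,0,144],yaw,0,SG); ctrl.move_l(p,R,110)
lip=TUB+d*42+[0,0,80]
p,R=tool_for_tray(lip,yaw,0,SG); ctrl.move_l(p,R,80)
I,_=optics.grab_frame('side'); save('side3',I)
for th in (5,10,15,20,25,30):
    p,R=tool_for_tray(lip,yaw,np.deg2rad(th),SG); ctrl.move_l(p,R,60)
ctrl.hold(.3); print(sensors.read_state()['t'])
for n in('side','scene'):
    I,_=optics.grab_frame(n); save(n+'4',I)
E
python3 -c "
import cv2,numpy as np
a=[cv2.imread('pics/%s.png'%n) for n in('side3','side4','scene4')]
cv2.imwrite('pics/m4.png',np.hstack([a[0][120:320,180:440],a[1][120:320,180:440],a[2][120:320,230:490]]))"
```

```text
30.4167
```

View pics/m4.png

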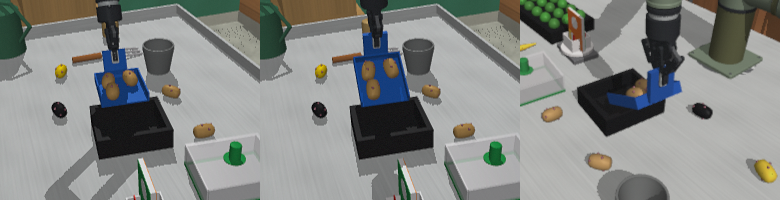

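At 30 degrees all three potatoes are still in the tray, with the lip over the tub, so I continue tilting.

```bash
python3 - <<'E'
from h import *
SG=-1
yaw=TY+np.pi/2; d=np.array([np.cos(yaw),np.sin(yaw),0]); lip=TUB+d*42+[0,0,80]
for th in (33,36,39,42,45,48,52,56,60):
    p,R=tool_for_tray(lip,yaw,np.deg2rad(th),SG); ctrl.move_l(p,R,40)
ctrl.hold(.4); print(sensors.read_state()['t'])
for n in('side','scene'):
    I,_=optics.grab_frame(n); save(n+'5',I)
E
python3 -c "
import cv2,numpy as np
a=[cv2.imread('pics/%s.png'%n) for n in('side5','scene5')]
cv2.imwrite('pics/m5.png',cv2.resize(np.hstack([a[0][120:320,180:440],a[1][120:320,230:490]]),None,fx=1.5,fy=1.5))"
```

```text
34.7417
```

View pics/m5.png

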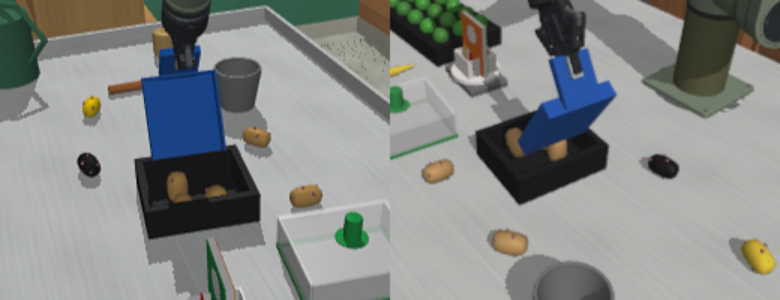

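The tray is empty and the potatoes are in the tub, around (175,190) and (215,190) in the left view. Next I raise the tray and return it to its place.

```bash
python3 - <<'E'
from meas import *
SG=-1
yaw=TY+np.pi/2; d=np.array([np.cos(yaw),np.sin(yaw),0]); lip=TUB+d*42+[0,0,80]
p,R=tool_for_tray(lip+[0,0,70]+d*20,yaw,np.deg2rad(60),SG); ctrl.move_l(p,R,80)
for th in (45,30,15,0):
    p,R=tool_for_tray(TUB+d*70+[0,0,150],yaw,np.deg2rad(th),SG); ctrl.move_l(p,R,150)
p,R=tool_for_tray(LIP0+[0,0,140],TRY,0,SG); ctrl.move_l(p,R,140)
p,R=tool_for_tray(LIP0+[0,0,15],TRY,0,SG); ctrl.move_l(p,R,100)
p,R=tool_for_tray(LIP0+[0,0,-3],TRY,0,SG); print(ctrl.move_l(p,R,20,threshold=3), sensors.read_state()['eef_pos'],p)
ctrl.gripper_to(50); ctrl.hold(.2)
s=sensors.read_state(); ctrl.move_l(s['eef_pos']-R[:,2]*110,R,100)
I,P=look('w_after',[500,20,350]);m=masks(I)
print(sensors.read_state()['t'])
N,L,st,c=cv2.connectedComponentsWithStats(m['brown'].astype(np.uint8))
for i in range(1,N):
    if st[i,4]>60:
        q=P[L==i]; top=np.percentile(q[:,2],90); q=q[(q[:,2]>top-18)&(q[:,2]<top+8)]; print('potato',c[i].round(),top.round(),rect(q))
I,_=optics.grab_frame('side'); save('side6',I)
E
```

```text
True [366.17478828 249.39637742  68.19546115] [366.35446976 249.56342407  64.43784672]
w_after 45.6333 [499.5  20.9 349.6]
45.6833
potato [442.  85.] 37.0 (array([662. , 125.8]), array([34.5, 57.4]), 37.0)
potato [286. 180.] 61.0 (array([ 4.492e+02, -4.000e-01]), array([33.1, 34.7]), 48.8)
potato [285. 213.] 42.0 (array([445.3, -55. ]), array([55.3, 36.4]), 88.2)
potato [324. 218.] 59.0 (array([503.5, -60.7]), array([48.7, 36.2]), 80.8)
potato [425. 238.] 37.0 (array([662.1, -97.6]), array([54.6, 35.8]), 1.9)
```

View pics/w_after.png

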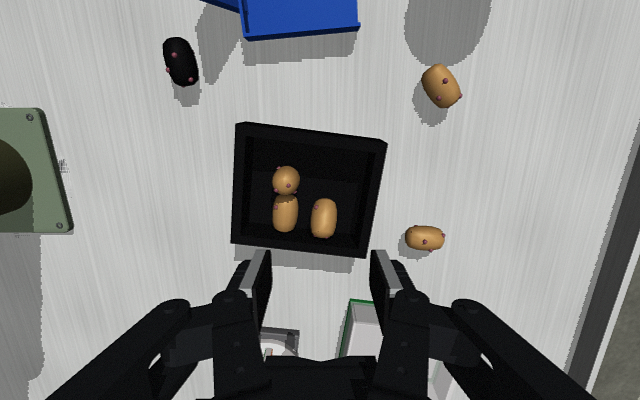

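View pics/side6.png

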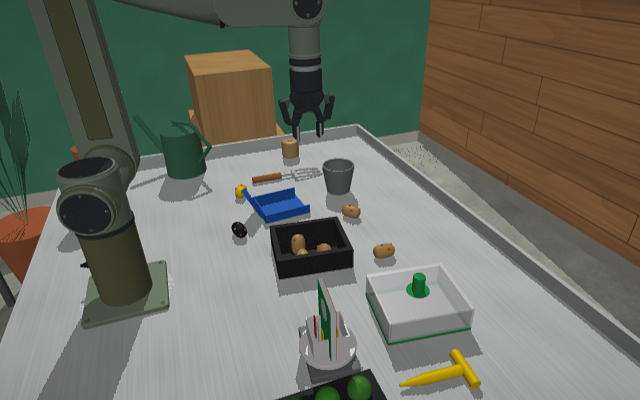

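Three potatoes are in the tub, at (285,180), (285,213) and (324,218). The tray is flat and the strays are at (441,86) and (425,238). Next I fetch the first stray.

```bash
cat > stray.py <<'E'
from meas import *
def pots(P,m):
    N,L,st,c=cv2.connectedComponentsWithStats(m['brown'].astype(np.uint8)); o=[]
    for i in range(1,N):
        if st[i,4]>100:
            q=P[L==i]; top=np.percentile(q[:,2],90); q=q[(q[:,2]>top-18)&(q[:,2]<top+8)]; o.append((c[i].round(),top.round(),rect(q))); print(*o[-1])
    return o
def pick(x,y,jaw):
    R=down(jaw); ctrl.move_ptp([x,y,130],R); ctrl.gripper_to(65)
    print(ctrl.move_l([x,y,31],R,100,threshold=8)); ctrl.gripper_to(20,30); ctrl.move_l([x,y,160],R,120)
    print('w',sensors.read_state()['grip_width'])
def put(tx,ty,jaw,z):
    p=TUB+Rz(TY)@np.array([tx,ty,0]); R=down(jaw)
    ctrl.move_ptp([p[0],p[1],160],R); ctrl.move_l([p[0],p[1],z],R,80,threshold=8); ctrl.gripper_to(52); ctrl.hold(.2); ctrl.move_l([p[0],p[1],170],R,150)
E
python3 - <<'E'
from stray import *
pick(662,126,np.deg2rad(37)); put(58,22,TY,90)
I,P=look('w_a2',[520,0,350]); pots(P,masks(I)); print(sensors.read_state()['t'])
E
```

```text
False
w 35.82326898137244
w_a2 53.9 [519.4   0.  347.9]
[328. 166.] 42.0 (array([527.8,  -3.3]), array([56.2, 37.3]), 81.4)
[272. 166.] 61.0 (array([ 4.495e+02, -2.000e-01]), array([33.1, 34.2]), 42.9)
[272. 201.] 42.0 (array([444.9, -55.2]), array([55. , 37.5]), 87.4)
[311. 205.] 59.0 (array([503.5, -62.4]), array([36.3, 47.9]), 0.9)
[414. 226.] 37.0 (array([662.4, -98.1]), array([54.1, 36.1]), 4.2)
53.95
```

View pics/w_a2.png

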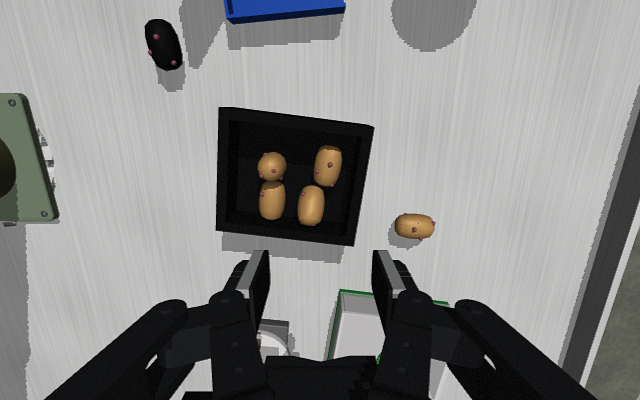

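Stray 1 lies in the tub at (328,166). Stray 2 at (414,226) goes into the gap at about (300,160).

```bash
python3 - <<'E'
from stray import *
pick(662.3,-98,np.deg2rad(93))
p=Rz(TY).T@(np.array([488,12,0])-TUB); print(p)
put(p[0],p[1],TY,92)
I,P=look('w_a3',[520,0,350]); pots(P,masks(I))
ctrl.gripper_to(60); I,P=look('w_d3',[600,-240,340],0)
k=masks(I)['green']&(P[...,2]>98)&(P[...,2]<116); print('knob',k.sum(),np.median(P[k],0),rect(P[k]))
z=(P[...,2]>58)&(P[...,2]<72)&(P[...,0]>500)&(P[...,1]<-120); print('dometop',rect(P[z]))
I,_=optics.grab_frame('scene'); save('scene7',I); print(sensors.read_state()['t'])
E
```

```text
False
w 36.46762444569935
[ 7.29235501 32.79240092  0.        ]
w_a3 63.3583 [5.192e+02 2.000e-01 3.481e+02]
[300. 155.] 42.0 (array([488.5,  11.9]), array([55.4, 37.2]), 88.1)
[328. 166.] 42.0 (array([528.1,  -3.4]), array([56.2, 37.7]), 82.6)
[272. 166.] 61.0 (array([ 4.494e+02, -1.000e-01]), array([33.1, 34.2]), 43.0)
[272. 201.] 42.0 (array([444.8, -55.2]), array([55. , 37.3]), 87.9)
[311. 205.] 59.0 (array([503.3, -61.2]), array([36.4, 48.4]), 0.2)
w_d3 64.95 [ 600.2 -238.7  340.6]
knob 380 [ 634.560368   -315.32078663  106.57156885] (array([ 635.1, -317.2]), array([26.5, 26.4]), 29.4)
dometop (array([ 635.3, -318.2]), array([162.8, 192.4]), 82.2)
65.05
```

View pics/w_a3.png

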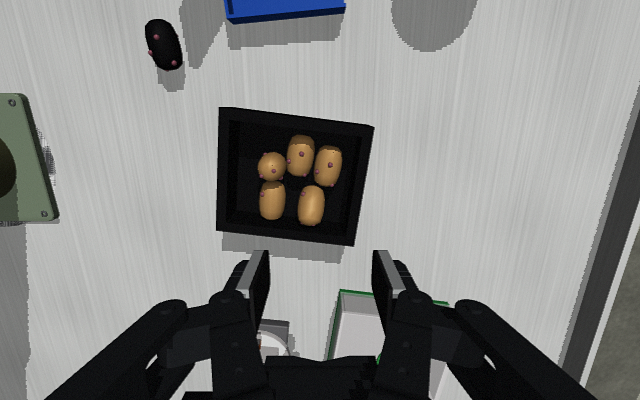

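View pics/w_d3.png

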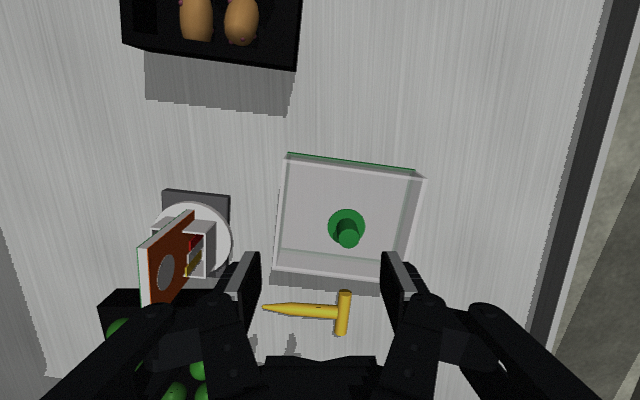

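View pics/scene7.png

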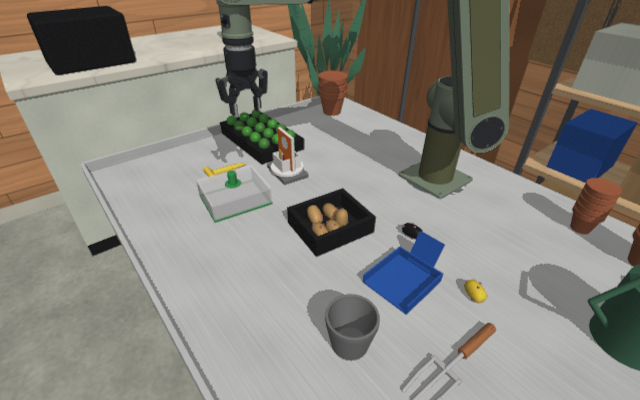

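All five potatoes are in the tub. The dome has been knocked to (635,-318) with yaw −7.8°, still upright. I pick it there and set it back.

```bash
python3 - <<'E'
from meas import *
R=down(0); x,y=635.2,-317.6
ctrl.move_ptp([x,y,170],R); ctrl.gripper_to(60)
ctrl.move_l([x,y,98],R,80,threshold=8); ctrl.gripper_to(20,35); print(sensors.read_state()['grip_width'],sensors.read_state()['eef_pos'])
ctrl.move_l([x,y,270],R,100)
ctrl.move_l([476.4,-20,270],R,150); ctrl.move_l([476.4,-20,180],R,100); ctrl.hold(.3)
I,_=optics.grab_frame('side'); save('side8',I); I,_=optics.grab_frame('scene'); save('scene8',I)
print(ctrl.move_l([476.4,-20,154],R,20,threshold=2.5)); s=sensors.read_state(); print(s['eef_pos'],s['force'],s['t'])
E
python3 -c "
import cv2,numpy as np
a=[cv2.imread('pics/%s.png'%n) for n in('side8','scene8')]
cv2.imwrite('pics/m8.png',cv2.resize(np.hstack([a[0][150:310,220:420],a[1][120:280,240:440]]),None,fx=2,fy=2))"
```

```text
27.06490084087372 [ 635.77548597 -317.91414712   98.98676274]
True
[476.23533924 -19.95435469 158.86693117] [-0.64700158 -0.26955729  3.87053795] 74.1833
```

View pics/m8.png

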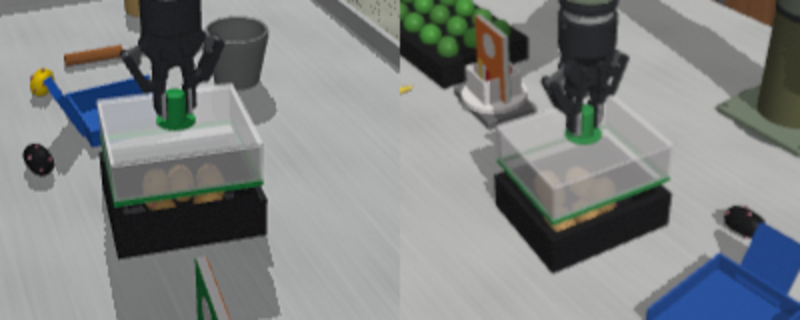

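The dome hangs square above the tub, and contact came at the height expected for the rim. I release it and check.

```bash
python3 - <<'E'
from meas import *
R=down(0)
ctrl.gripper_to(60); ctrl.hold(.3); ctrl.move_l([476.4,-20,240],R,120)
I,P=look('w_d9',[480,-60,340])
k=masks(I)['green']&(P[...,2]>155)&(P[...,2]<180); print('knob',np.median(P[k],0),rect(P[k]))
z=(P[...,2]>118)&(P[...,2]<132)&(P[...,0]>350)&(P[...,0]<620)&(P[...,1]>-160)&(P[...,1]<120); print('dometop',rect(P[z]),np.percentile(P[z][:,2],[5,50,95]))
I,P=look('w_c9',[480,-310,340])
t=(P[...,2]>153)&(P[...,2]<168)&(P[...,1]<-250)&(P[...,1]>-480)&(P[...,0]>300)&(P[...,0]<500); print('sign',rect(P[t]))
I,_=optics.grab_frame('side'); save('side9',I); I,_=optics.grab_frame('scene'); save('scene9',I); print(sensors.read_state()['t'])
for yw in np.deg2rad([0,-6,-40,174,220,84]):
    for z in (150,220):
        q=ctrl.solve_ik([403,-354,z],down(yw)); print(yw.round(2),z,None if q is None else q.round(2))
E
python3 -c "
import cv2,numpy as np
a=[cv2.imread('pics/%s.png'%n) for n in('side9','scene9')]
cv2.imwrite('pics/m9.png',cv2.resize(np.hstack([a[0][150:310,220:420],a[1][120:280,240:440]]),None,fx=2,fy=2))"
```

```text
w_d9 76.5417 [479.3 -59.5 338.4]
knob [475.94335039 -19.05298492 166.70614379] (array([475.9, -20.1]), array([26.5, 27.4]), 0.2)
dometop (array([475.7, -20.2]), array([162.7, 192.6]), 82.2) [123.76127142 124.99689972 126.49861428]
w_c9 77.875 [ 480.4 -308.9  340.3]
sign (array([ 404.4, -345.4]), array([81.4, 12.6]), 83.9)
78.025
0.0 150 [-0.88  0.24  1.74 -0.    1.16 -0.88]
0.0 220 [-0.88  0.16  1.68 -0.    1.31 -0.88]
-0.1 150 [-0.88  0.24  1.74 -0.    1.16 -0.78]
-0.1 220 [-0.88  0.16  1.68 -0.    1.31 -0.78]
-0.7 150 [-0.88  0.24  1.74 -0.    1.16 -0.18]
-0.7 220 [-0.88  0.16  1.68 -0.    1.31 -0.18]
3.04 150 [-0.88  0.24  1.74 -0.    1.16  2.36]
3.04 220 [-0.88  0.16  1.68 -0.    1.31  2.36]
3.84 150 [-0.88  0.24  1.74 -0.    1.16  1.56]
3.84 220 [-0.88  0.16  1.68 -0.    1.31  1.56]
1.47 150 [-0.88  0.24  1.74 -0.    1.16 -2.35]
1.47 220 [-0.88  0.16  1.68 -0.    1.31 -2.35]
```

View pics/m9.png

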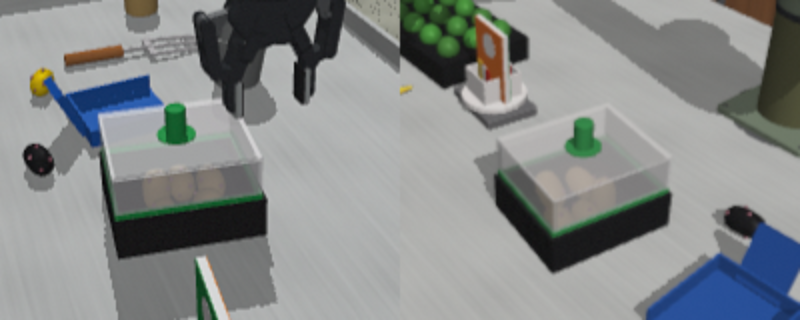

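The dome sits level on the rim, centred at (475.8,−20.2) against the tub's (476.6,−19.6). Now the caddy.

```bash
python3 - <<'E'
from meas import *
x,y=403.1,-354.6; y0=np.deg2rad(-6.3)
ctrl.move_ptp([x,y,230],down(y0)); ctrl.gripper_to(50)
print(ctrl.move_l([x,y,147],down(y0),80,threshold=6))
ctrl.gripper_to(8,22); ctrl.hold(.2); s=sensors.read_state(); print(s['grip_width'],s['eef_pos'].round(1),s['force'].round(1))
for a in np.deg2rad(np.arange(-26.3,-189,-20)).tolist()+[np.deg2rad(-188.8)]:
    q=ctrl.solve_ik([x,y,147],down(a)); ctrl.set_joints(q); s=sensors.read_state(); print(round(np.rad2deg(a)),s['q'][5].round(2),s['force'].round(1),s['wrist_torque'][2].round(2))
    if np.linalg.norm(s['force'])>30: break
ctrl.hold(.3)
I,_=optics.grab_frame('side'); save('side10',I); print(s['t'])
E
```

```text
False
9.768385861863626 [ 403.8 -354.9  147.5] [3.3 0.6 2.1]
-26 -0.42 [ 5.1 -0.1  1.4] 0.02
-46 -0.08 [ 5.8 -1.7 -0.5] -0.07
-66 0.27 [ 7.5 -2.5 -1.3] -0.01
-86 0.62 [ 7.2 -3.5 -1.8] -0.04
-106 0.97 [ 6.7 -3.3 -2.9] -0.03
-126 1.32 [ 6.8 -5.  -2.8] -0.05
-146 1.67 [ 6.1 -4.9 -2.2] -0.02
-166 2.02 [ 4.2 -5.7 -2.9] -0.02
-186 2.37 [ 3.5 -6.5 -2.3] -0.08
-189 2.41 [ 3.2 -6.1 -1.9] -0.06
84.8167
```

View pics/side10.png

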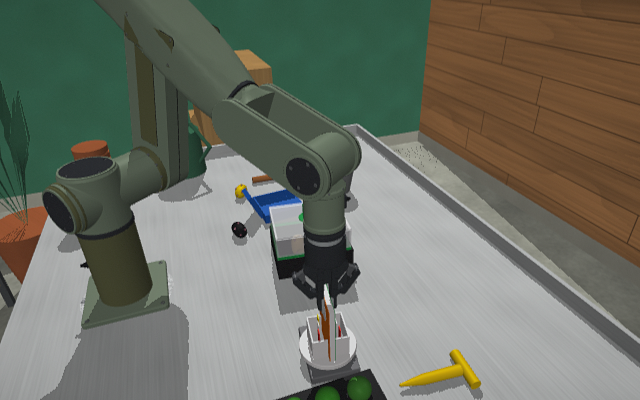

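```bash
python3 - <<'E'
from meas import *
s=sensors.read_state(); R=s['eef_rot']; x,y,z=s['eef_pos']
ctrl.gripper_to(45); ctrl.hold(.2); ctrl.move_l([x,y,235],R,100)
I,P=look('w_c11',[480,-330,340])
t=(P[...,2]>153)&(P[...,2]<168)&(P[...,1]<-250)&(P[...,1]>-480)&(P[...,0]>300)&(P[...,0]<500); print('sign',rect(P[t]))
st=(P[...,2]>14)&(P[...,2]<22)&(P[...,1]<-270)&(P[...,1]>-335)&(P[...,0]>320)&(P[...,0]<480); print('stand part',rect(P[st]))
I,P=look('w_d11',[480,-60,340])
z=(P[...,2]>118)&(P[...,2]<132)&(P[...,0]>350)&(P[...,0]<620)&(P[...,1]>-160)&(P[...,1]<120); print('dometop',rect(P[z]),np.percentile(P[z][:,2],[5,50,95]))
ctrl.move_ptp([560,-120,330],down(0))
I,_=optics.grab_frame('side'); save('side11',I); I,_=optics.grab_frame('scene'); save('scene11',I); print(sensors.read_state()['t'])
E
```

```text
w_c11 89.8 [ 480. -330.  340.]
sign (array([ 403.2, -354.9]), array([100.7,  12.5]), 81.2)
stand part (array([ 409.8, -301.9]), array([ 35.7, 100.1]), 82.0)
w_d11 91.2 [480.2 -60.9 339.9]
dometop (array([475.6, -20.3]), array([162.8, 192.8]), 82.2) [123.7689292  125.0178337  126.52126416]
91.8333
```

View pics/w_c11.png

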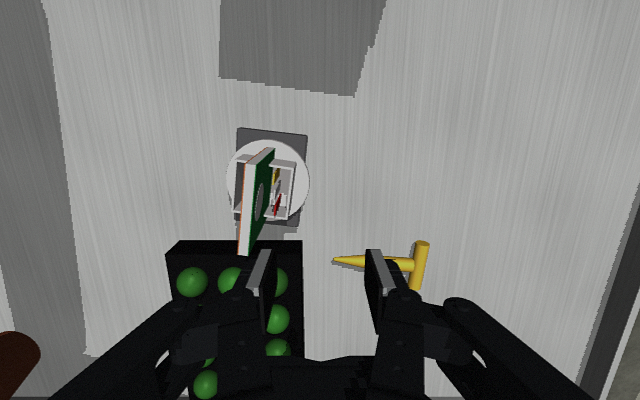

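View pics/scene11.png

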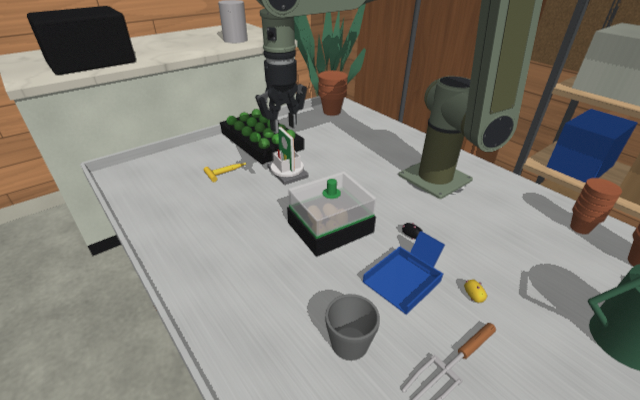

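The green face is now to the front (scene view, 287,150), square to the stand within about 1°. The dome is seated at (331,210) and the tray lies flat at (403,278). Pot, dibber and fork are untouched.

```bash
python3 -c "
from h import *
ctrl.finish_job(); print(sensors.read_state()['t'])"
```

```text
the job is handed in; nothing more can be done
the job is handed in; nothing more can be done
```

I finished every part of the task and handed the job in at about 92 s. It reported no verdict.

I set the dome on the bench, tipped the tray's three potatoes into the propagator and stood the tray back where it started. Then I put the two strays in, seated the dome on the rim and turned the caddy half a turn. The dome was knocked about 4 cm aside on the bench during the run, so I measured it again before lifting it.

What the last checks showed:
- **Potatoes:** all five were in the tub just before the dome went on, one of them standing on end and one leaning. I saw no other strays. I left the black and yellow look-alikes alone.
- **Dome:** it is level on the rim, about 1–2 mm from centred and within about 1° of square. My two measurements of the tub's position differed by about 3 mm, within the 12 mm allowed.
- **Sign:** the green face is within about 1° of square to the stand. I never saw the white dot itself, so I took the front to be the side the orange face started on.
- **Tray and the rest:** the tray looks flat on the bench in the pictures, though I did not measure its tilt after setting it down. The pot, dibber and fork look unmoved, and the gripper was clear of everything.

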